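Stack the tested driver cases on the board

ROBOT

A 6-joint arm with a two-finger parallel gripper is mounted at the origin on the work surface. World frame = base frame: x ahead of the robot, y to its left, z up, the work surface at z = 0. Lengths are in m, angles in rad, forces in N, time in s.
With the tool pointing down it reaches from about 0.3 to 0.825 m from the base axis. Payload 5.4 kg.
Tool frame: the origin (TCP) lies at the very end of the fingers, on their centre line; the grasp point (between the pads) lies 19 mm behind it (pinch_z is the distance from the TCP to the grasp point, in m); x points along the fingers, y is the direction in which the jaws open and shut, and the axes are right-handed (so a half turn about x gives the same grasp; the last joint's range is limited). The gripper opens to 92 mm and grips with 3 to 60 N. Pads are 20 mm wide; open, the fingers measure 128 mm over their backs; the gripper's body (75 mm by 189 mm) begins 69 mm behind the grasp point.
Start: joints at [0.979, 0.158, 1.597, -0, 1.386, -0.21], TCP at [0.214, 0.534, 0.215] pointing down, gripper open.
Joint ranges: [-2.91, 2.91], [-0.94, 2.29], [0.18, 2.7], [-1.29, 4.43], [0.17, 2.64], [-3, 3]. Speed limits (rad/s): [2.57, 2.57, 3.14, 3.14, 3.14, 3.14].

INTERFACE

Orientations are given as a rotation vector (axis times angle).
In Python, from plant import sense, read_camera, hand_in, search_frame, masks_of, pinch_z gives the robot as it stands.
- The arm moves only by the shell command python3 -m pendant 'ROWS' [OPENING] [FORCE]. ROWS is JSON, a list that holds one entry, the list of rows, each a list of 6 numbers: the shift along the tool's x, y, z in units of 0.2 m (1.0 is 0.2 m), then the turn, a rotation vector about the tool's x, y, z in units of 90 degrees (1.0 is 90 degrees). A call has 1 to 20 rows; each row is the pose to reach, as a shift and turn from the pose measured when the call began, along the tool's axes at that moment; what a row does not reach only later rows make up. A row lasts 1/12 s, in which the tool goes at most 41.7 mm and 7.16 degrees, less where a joint would pass 70% of its speed; a pose out of reach is approached as far as the arm can. A call with a number of a shift or a turn outside -1 to 1 is refused whole. A call with a gripper value outside its range is refused whole. OPENING is the closure, from -1 (fully open) to 1 (shut), set as the call begins (- or left out, the last holds). The fingers move at their own pace and stop on an object; FORCE is the grip in N (left out, the last holds). Time passes only in rows, so rows that repeat a pose let the fingers close. It gives the time, the measured TCP pose, the force and the opening at its end, in the units of the state.
- sense(): the state, without advancing time (a new reading comes with each control period).
- read_camera(name): name is "scene" or "top" or "wrist"; returns a dict with "image" (480x640x3 uint8, blue, green, red), "fx", "fy", "cx", "cy" (pixels), "R" (3x3) and "t" (3): a world point X has camera coordinates R X + t; the wrist camera has in their place "mount" (4x4, takes a point from camera to tool coordinates, whose origin is the TCP and whose axes are the tool frame's). Camera axes: x right, y down, z forward; pixel columns grow to the right and rows downward; lengths in m; the calibration is good to about 2 mm. A picture is of the moment at which its call begins: read the wrist's pose just before it. There is no depth.
- hand_in(): hands the job in, once; it reports no verdict.
Trained networks look in the newest picture that a camera, given by its name, has taken for a name from the list of things; names that differ only in an ending like _2 or _b are one class to them, and where a whole thing is asked for, a point or a joint stands for the part that bears it (a point fixed in the world has none). Each returns a list of dicts, best first, with "score" (0 to 1); they miss things now and then, are a little off and sometimes report something else, mostly with a low value. They report only what shows in the picture. A call takes as long as a camera call. They do not tell look-alikes from the thing itself.
- search_frame(thing, camera): "xyz" ([x, y, z] in m, in world coordinates, good to about 4 mm: the middle of the surface that is visible of it).
- masks_of(thing, camera): "pixels" (480x640 bool, what is visible of it).
The state is a dict: "clock": time; "qpos": joint angles; "qd": joint speeds; "tau": joint torques, N m; "eef_pos": TCP position; "tool_rot": TCP orientation; "wrist_force": force on the tool from outside, world axes, zero at the start; "ft_torque": the same for the moment, N m; "grip_width": finger opening in m.
Only numpy, scipy, OpenCV 4.12 (cv2) and the standard library are available. Lean on these libraries where they do the work, as an engineer would, in place of code of your own. Each camera call takes 0.05 s, during which the arm holds its last target. There are 200 camera calls.

TASK

Take the two driver cases out of the slanted test cradles and stack all three cases on the plywood board in one square column: the largest at the bottom, then the medium one, the smallest on top, each lying flat, label up, centred on what is below it with its long side along the board's long side. Lower each one onto the stack gently, without dropping it, and leave everything else on the bench where it is.

Things in the scene. Friction and masses are not known exactly. Their poses are not given: they have to be found in the camera images.
- case_large: Largest closed LED-driver case: plain aluminium box with dark end caps and a blank label on top, 130 x 66 x 50 mm (x, y, z), about 450 g. Origin: centre of its underside; x along its length, z out of its top. Lies flat on the bench, label up.
- case_medium: Medium closed LED-driver case: plain aluminium box with dark end caps and a blank label on top, 110 x 58 x 46 mm (x, y, z), about 360 g. Origin: centre of its underside; x along its length, z out of its top. Starts on a cradle's 30 degree ramp, length up the slope, lower end on the lip, its z leaning 30 degrees to the cradle's low side.
- case_small: Smallest closed LED-driver case: plain aluminium box with dark end caps and a blank label on top, 90 x 50 x 42 mm (x, y, z), about 270 g. Origin: centre of its underside; x along its length, z out of its top. Starts on a cradle's 30 degree ramp, length up the slope, lower end on the lip, its z leaning 30 degrees to the cradle's low side.
- board: Fixed plywood stacking board on two runners, 150 x 90 mm, flat top 15 mm above the bench. Origin: centre of its underside, at bench height; x along its length.
- cradle_a: Fixed grey cradle; base 150 x 100 x 8 mm. Origin: bench height, under the ramp; x level, to its high side. Ramp 46 mm wide, rises 30 degrees to +x, surface 50 mm over the origin, low lip 12 mm proud. Column at x 66-80 mm carries a test head over the case's upper end: x 2-80, 34 wide, z 185-215 mm (pin 10 mm below): no room straight above, but free to draw out square to the ramp. Holds the medium case.
- cradle_b: Fixed grey cradle; base 150 x 100 x 8 mm. Origin: bench height, under the ramp; x level, to its high side. Ramp 46 mm wide, rises 30 degrees to +x, surface 50 mm over the origin, low lip 12 mm proud. Column at x 66-80 mm carries a test head over the case's upper end: x 2-80, 34 wide, z 185-215 mm (pin 10 mm below): no room straight above, but free to draw out square to the ramp. Holds the smallest case.
- jar: Clear jar with a steel cap, 44 mm wide, 62 mm high, upright; origin under its centre. Bystander.
- connector: Black plug lying on the bench, 63 mm long (x), 26 mm wide and high; origin at bench height, 25 mm from its square end. Bystander.
- lens_cup: White plastic cup, 50 mm wide at the rim, 45 mm high, upright; origin under its centre. Bystander.
- heatsink: Finned aluminium heat sink, 50 x 40 x 28 mm; origin under its centre. Bystander.
- screwdriver: Screwdriver, 190 mm long, lying along its x axis; on the robot's left, away from the work. Bystander.
Mind the look-alikes: they are no part of the job. What is shaped like the case_medium but blue is not meant.

How it is judged:
On the way, in this order (a step that is already met when the one before it is completed fails the run):
1. the largest case lies square on the board (horizontal distance between case_large and board below 0.01 m and angle between the x axis of case_large and the x axis of board, either way round below 0.1 rad and z of case_large in the frame of board between 0.011 and 0.019 m and angle between case_large's own z axis and vertical below 0.05 rad and linear speed of case_large below 0.02 m/s), for 0.2 s.
2. the medium case lies square on the largest (horizontal distance between case_medium and case_large below 0.01 m and angle between the x axis of case_medium and the x axis of case_large, either way round below 0.1 rad and z of case_medium in the frame of case_large between 0.046 and 0.054 m and angle between case_medium's own z axis and vertical below 0.05 rad and linear speed of case_medium below 0.02 m/s), for 0.2 s.
3. the smallest case lies square on the medium one (horizontal distance between case_small and case_medium below 0.01 m and angle between the x axis of case_small and the x axis of case_medium, either way round below 0.1 rad and z of case_small in the frame of case_medium between 0.042 and 0.05 m and angle between case_small's own z axis and vertical below 0.05 rad and linear speed of case_small below 0.02 m/s), for 0.2 s.
At the end, for the whole second after the job is handed in: The largest case lies on the board, the medium on the largest, the smallest on the medium; each centre within 10 mm of the one below, long sides within 0.10 rad, flat within 0.05 rad with its label up, resting on what is below (height within 4 mm), and at rest (all of step 1 and all of step 2 and all of step 3); the robot touches nothing.
It fails at once if a bystander was moved by more than 25 mm (distance of any of jar, connector, lens_cup, heatsink, screwdriver from where it was at the start of the episode above 0.025 m).
It fails at once if a case was let go more than 15 mm above its place on the column ((horizontal distance between case_large and board below 0.06 m and z of case_large in the frame of board above 0.03 m and contact force between the fingers and case_large below 0.2 N) or (horizontal distance between case_medium and case_large below 0.06 m and z of case_medium in the frame of case_large above 0.065 m and contact force between the fingers and case_medium below 0.2 N) or (horizontal distance between case_small and case_medium below 0.06 m and z of case_small in the frame of case_medium above 0.061 m and contact force between the fingers and case_small below 0.2 N)).
It fails at once if a case was pressed or slammed on the column with over 60 N (contact force between case_large and board above 60 N or contact force between case_medium and case_large above 60 N or contact force between case_small and case_medium above 60 N).
It also fails if it takes over 72 s, if anything falls off the work surface, if the arm or the gripper's body presses on something with over 40 N, if the wrist force passes 120 N, or if a joint passes its speed limit or range.

## Working session

There is one attempt and no reset: what is moved stays moved. The work goes in short steps, Python scripts to look and compute and a shell command to move; the robot and the scene stay as the last step left them, time stands still between calls to the robot, and variables do not carry over. Pictures are saved under pics/ and viewed, about 8 in all and at most 12, crops included, and the job is handed in when it is done.

```bash
ls; mkdir -p pics
python3 - <<'E'
from plant import *
import cv2,numpy as np
s=sense();print({k:np.round(v,3).tolist() for k,v in s.items()})
a=read_camera("scene");b=read_camera("top")
cv2.imwrite("pics/scene.png",a["image"]);cv2.imwrite("pics/top.png",b["image"])
for n,c in (("scene",a),("top",b)):
    print(n,c["fx"],c["fy"],c["cx"],c["cy"],np.round(c["R"],4).tolist(),np.round(c["t"],4).tolist())
    for th in ["case_large","case_medium","case_small","board","cradle_a","jar","connector","lens_cup","heatsink","screwdriver"]:
        print(n,th,[(np.round(d["xyz"],3).tolist(),round(float(d["score"]),2)) for d in search_frame(th,n)])
print(pinch_z)
E
```

```text
pics
{'clock': 0.0, 'qpos': [0.979, 0.159, 1.598, -0.0, 1.386, -0.21], 'qd': [-0.0, 0.0, 0.0, -0.001, 0.001, 0.0], 'tau': [0.001, -38.558, -32.21, 0.07, 0.038, -0.0], 'eef_pos': [0.214, 0.533, 0.214], 'tool_rot': [0.298, 1.551, -0.301], 'wrist_force': [-0.085, -0.314, 0.802], 'ft_torque': [0.053, -0.013, 0.009], 'grip_width': 0.092}
scene 619.6249126987311 619.6249126987311 313.35066382162535 237.4847883125289 [[-0.2965, 0.955, -0.0114], [0.7715, 0.2325, -0.5922], [-0.5629, -0.1843, -0.8057]] [0.0391, -0.28, 1.892]
scene case_large [([0.485, 0.387, 0.051], 0.92)]
scene case_medium [([0.382, 0.215, 0.047], 0.72), ([0.289, -0.441, 0.046], 0.64), ([0.378, -0.22, 0.049], 0.63), ([0.545, -0.102, 0.088], 0.59), ([0.18, -0.309, 0.043], 0.59), ([0.641, -0.258, 0.027], 0.16)]
scene case_small [([0.503, -0.396, 0.079], 0.69)]
scene board [([0.6, 0.132, 0.013], 0.93)]
scene cradle_a [([0.601, -0.098, 0.045], 0.77), ([0.557, -0.387, 0.052], 0.6)]
scene jar [([0.524, 0.257, 0.055], 0.9)]
scene connector [([0.672, -0.005, 0.025], 0.62)]
scene lens_cup [([0.645, -0.259, 0.025], 0.68)]
scene heatsin
[... 244 characters left out ...]
 [0.1922, 0.0169, -0.9812]] [0.0973, 0.4366, 1.7876]
top case_large [([0.462, 0.385, 0.048], 0.94)]
top case_medium [([0.522, -0.115, 0.083], 0.89), ([0.166, -0.312, 0.045], 0.69), ([0.361, -0.223, 0.048], 0.67), ([0.362, 0.213, 0.048], 0.65), ([0.275, -0.438, 0.045], 0.65)]
top case_small [([0.485, -0.405, 0.08], 0.62)]
top board [([0.594, 0.13, 0.015], 0.79)]
top cradle_a [([0.541, -0.389, 0.045], 0.94), ([0.566, -0.094, 0.009], 0.74), ([0.422, 0.002, 0.0], 0.6)]
top jar [([0.506, 0.249, 0.067], 0.64)]
top connector [([0.662, -0.007, 0.024], 0.59)]
top lens_cup [([0.651, -0.259, 0.026], 0.76)]
top heatsink [([0.42, 0.002, 0.003], 0.53)]
top screwdriver [([0.412, 0.578, 0.023], 0.8)]
0.0187
```

View pics/scene.png

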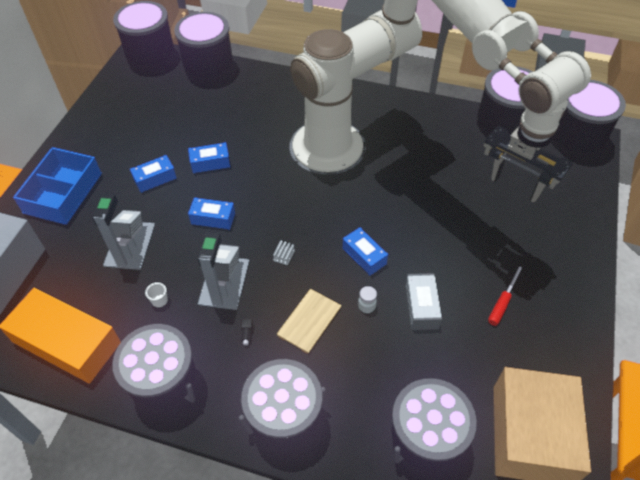

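View pics/top.png

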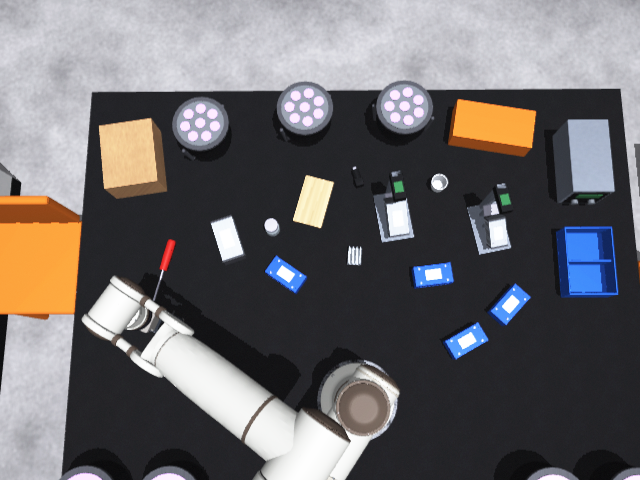

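The scene view shows the bare aluminium large case at about (424,300), the board at (310,320), and the grey cradles at (222,280) and (128,245), each with its head over the upper end. The blue boxes are decoys. The top view shows the large case at (227,238), the board at (314,201), the medium case at (398,218) and the small one at (497,233). Next I fit box models to the masks.

```bash
cat > h.py <<'E'
import numpy as np, cv2
from scipy.spatial.transform import Rotation as Ro
from scipy.optimize import minimize
from plant import *
U=4
def proj(c,P):
    q=P@np.array(c["R"]).T+c["t"]; return np.c_[c["fx"]*q[:,0]/q[:,2]+c["cx"],c["fy"]*q[:,1]/q[:,2]+c["cy"]]
def wristcam():
    s=sense(); c=read_camera("wrist"); T=np.eye(4); T[:3,:3]=Ro.from_rotvec(s["tool_rot"]).as_matrix(); T[:3,3]=s["eef_pos"]
    M=np.linalg.inv(T@np.array(c["mount"])); c["R"]=M[:3,:3]; c["t"]=M[:3,3]; return c
def box(lo,hi):
    return np.array([[x,y,z] for x in (lo[0],hi[0]) for y in (lo[1],hi[1]) for z in (lo[2],hi[2])],float)
def pose(x,y,z,yaw,tilt=0):  # tilt: x axis rises by tilt
    return Ro.from_euler("ZY",[yaw,-tilt]).as_matrix(),np.array([x,y,z])
def tf(T,P): return P@T[0].T+T[1]
def hull(c,P,roi,img=None,u=U):
    h=cv2.convexHull(((proj(c,P)-roi[:2]+.5)*u-.5).astype(np.float32))
    if img is None: img=np.zeros((roi[3]*u,roi[2]*u),np.uint8)
    cv2.fillConvexPoly(img,np.round(h*16).astype(np.int32),255,shift=4); return img
def down(m,roi): return cv2.resize(m,(roi[2],roi[3]),interpolation=cv2.INTER_AREA)/255.
def roi_of(m,pad=25):
    x,y,w,h=cv2.boundingRect(m.astype(np.uint8)); return np.array([x-pad,y-pad,w+2*pad,h+2*pad])
def crop(m,r): return m[max(r[1],0):r[1]+r[3],max(r[0],0):r[0]+r[2]].astype(float)
def nm(f,x0,step):
    x0=np.array(x0,float); best=None
    for k in range(3):
        S=np.vstack([x0]+[x0+np.eye(len(x0))[i]*step[i]/(k+1) for i in range(len(x0))])
        r=minimize(f,x0,method="Nelder-Mead",options=dict(initial_simplex=S,xatol=1e-5,fatol=1e-5,maxiter=600)); x0=r.x
    return r.x,r.fun
def pick(thing,cam,near,rad=.06):
    L=[d for d in masks_of(thing,cam)]; return L
def go(pos,R,s=None):
    """rows needed from present pose"""
    s=s or sense(); R0=Ro.from_rotvec(s["tool_rot"]); d=R0.inv().apply(np.array(pos)-s["eef_pos"]); w=(R0.inv()*Ro.from_matrix(R)).as_rotvec()
    print("shift",np.round(d/.2,4).tolist(),"turn",np.round(w/(np.pi/2),4).tolist(),"nrows>=",round(max(np.linalg.norm(d)/.0417,np.degrees(np.linalg.norm(w))/7.16),1))
def Rtool(yaw,tilt=0):
    """tool x along -n of a case with x axis at yaw, rising tilt; tool y = case y"""
    C=Ro.from_euler("ZY",[yaw,-tilt]).as_matrix(); x=-C[:,2]; y=C[:,1]; return np.c_[x,y,np.cross(x,y)]
E
cat > fit.py <<'E'
from h import *
import pickle
cams={n:read_camera(n) for n in("scene","top")}
def cand(th,n,xyz):
    p=proj(cams[n],np.array([xyz]))[0]
    L=[(np.hypot(*(np.array(np.nonzero(d["pixels"]))[::-1].mean(1)-p)),d) for d in masks_of(th,n)]
    L.sort(key=lambda t:t[0]); print(th,n,round(L[0][0],1),L[0][1]["score"],L[0][1]["pixels"].sum()); return L[0][1]["pixels"]
M={}
for k,th,p in(("L","case_large",(.47,.386,.05)),("B","board",(.597,.131,.015)),("M","case_medium",(.53,-.11,.085)),("S","case_small",(.49,-.4,.08)),("A","cradle_a",(.58,-.096,.05)),("Bb","cradle_a",(.55,-.388,.05))):
    for n in cams: M[k,n]=cand(th,n,p)
pickle.dump((cams,M),open("m.pkl","wb"))
def flat(k,bx,x0):
    def f(v,each=False):
        o=[]
        for n,c in cams.items():
            m=M[k,n]; r=roi_of(m); o.append(np.abs(down(hull(c,tf(pose(v[0],v[1],0,v[2]),bx),r),r)-crop(m,r)).sum()/m.sum())
        return o if each else sum(o)
    v,e=nm(f,x0,(.02,.02,.2)); print(k,np.round(v,4),np.round(f(v,True),3)); 
flat("L",box((-.065,-.033,0),(.065,.033,.05)),(.47,.386,.2))
flat("B",box((-.075,-.045,.005),(.075,.045,.015)),(.597,.131,-.2))
t=np.radians(30)
def crad(kc,kk,D,x0):
    head=box((.002,-.017,.185),(.080,.017,.215)); col=box((.066,-.017,0),(.080,.017,.2))
    base=box((-.075,-.05,0),(.075,.05,.008))
    def f(v,each=False):
        T=pose(v[0],v[1],0,v[2]); n_=np.array([-np.sin(t),0,np.cos(t)]); u_=np.array([np.cos(t),0,np.sin(t)])
        C=pose(*( [0,0,0]),0,t); cb=tf((C[0],np.array([0,0,.05])+u_*v[3]+np.array([0,v[4],0])),box((-D[0]/2,-D[1]/2,0),(D[0]/2,D[1]/2,D[2])))
        o=[]
        for n,c in cams.items():
            m=M[kc,n];r=roi_of(m)
            occ=hull(c,tf(T,head),r); hull(c,tf(T,col),r,occ)
            o.append(np.abs(down(np.where(occ>0,0,hull(c,tf(T,cb),r)).astype(np.uint8),r)-crop(m,r)).sum()/m.sum())
            m2=M[kk,n];r=roi_of(m2); g=hull(c,tf(T,base),r); case=hull(c,tf(T,cb),r); g[case>0]=0
            hull(c,tf(T,head),r,g);hull(c,tf(T,col),r,g)
            w=.5; o.append(w*np.abs(down(g,r)-crop(m2,r)).sum()/m2.sum())
        return o if each else sum(o)
    v,e=nm(f,x0,(.02,.02,.15,.02,.004)); print(kc,np.round(v,4),np.round(f(v,True),3))
    T=pose(v[0],v[1],0,v[2]); print("  case origin",np.round(tf(T,np.array([[np.cos(t)*v[3],v[4],.05+np.sin(t)*v[3]]]))[0],4))
crad("M","A",(.11,.058,.046),(.56,-.1,0.1,0,0))
crad("S","Bb",(.09,.05,.042),(.53,-.395,0.1,0,0))
E
python3 fit.py
```

```text
case_large scene 5.8 0.86 1652
case_large top 2.7 0.56 1092
board scene 1.0 0.95 2120
board top 1.9 0.73 1428
case_medium scene 4.1 0.92 746
case_medium top 3.4 0.85 800
case_small scene 2.6 0.94 660
case_small top 3.2 0.91 680
cradle_a scene 8.0 0.62 2194
cradle_a top 5.0 0.97 1082
cradle_a scene 10.6 0.93 2285
cradle_a top 5.4 0.67 1430
L [0.4684 0.3877 0.3299] [0.049 0.049]
B [ 0.5932  0.1315 -0.267 ] [0.033 0.036]
M [ 5.455e-01 -1.149e-01  1.388e-01 -4.500e-03 -5.000e-04] [0.076 0.059 0.053 0.091]
  case origin [ 0.5417 -0.116   0.0478]
S [ 0.5081 -0.4049  0.1955 -0.0132 -0.0011] [0.078 0.053 0.06  0.072]
  case origin [ 0.4971 -0.4082  0.0434]
```

Run:
```python
from h import *
s=sense(); print(np.round(Ro.from_rotvec(s["tool_rot"]).as_matrix(),3).tolist()); print(np.round(read_camera("wrist")["mount"],3).tolist())
go([.4684,.3877,.16],Rtool(.33)); go([.4684,.3877,.16],Rtool(.33+np.pi))
```

```text
[[0.0, 0.373, 0.928], [0.0, 0.928, -0.373], [-1.0, 0.0, 0.0]]
[[-0.001, -0.29, 0.957, -0.17], [1.0, 0.0, 0.001, 0.001], [-0.001, 0.957, 0.29, -0.083], [0.0, 0.0, 0.0, 1.0]]
shift [0.2729, -0.2033, 1.4511] turn [-0.4531, -0.0, 0.0] nrows>= 7.1
shift [0.2729, -0.2033, 1.4511] turn [1.5469, 0.0, 0.0] nrows>= 19.4
```

```bash
python3 -m pendant '[[[0.07,-0.05,0.2,-0.07,0,0],[0.14,-0.1,0.5,-0.15,0,0],[0.14,-0.1,0.73,-0.23,0,0],[0.14,-0.1,0.73,-0.23,0,0],[0.14,-0.1,0.73,-0.23,0,0]]]' -1 30
python3 - <<'E'
from h import *
go([.4684,.3877,.16],Rtool(.33))
E
```

```text
clock: 2.27
eef_pos: [0.3468, 0.4578, 0.1859]
tool_rot: [0.018, 1.569, -0.021]
wrist_force: [1.1, 0.0, 0.6]
grip_width: 0.0921
shift [0.1311, -0.3351, 0.6165] turn [-0.226, 0.0008, 0.0012] nrows>= 3.4
```

```bash
python3 -m pendant '[[[0.03,-0.08,0.16,-0.05,0,0],[0.08,-0.2,0.38,-0.13,0,0],[0.13,-0.335,0.617,-0.226,0,0],[0.13,-0.335,0.617,-0.226,0,0],[0.13,-0.335,0.617,-0.226,0,0],[0.13,-0.335,0.617,-0.226,0,0]]]'
cat > fitw.py <<'E'
from h import *
def wfit(th,bx,x0,z,cam=None,only=None,save=None):
    c=wristcam(); L=masks_of(th,"wrist"); p=proj(c,np.array([[x0[0],x0[1],z]]))[0]
    L.sort(key=lambda d:np.hypot(*(np.array(np.nonzero(d["pixels"]))[::-1].mean(1)-p))); m=L[0]["pixels"]; r=np.array([0,0,640,480])
    f=lambda v:np.abs(down(hull(c,tf(pose(v[0],v[1],z,v[2]),bx),r,u=2),r)-m).sum()/m.sum()
    v,e=nm(f,x0,(.01,.01,.1)); print(th,L[0]["score"],m.sum(),"fit",np.round(v,4),round(e,3))
    if save:
        im=c["image"].copy(); im[m]=im[m]//2+np.array([0,100,0],np.uint8)
        g=hull(c,tf(pose(v[0],v[1],z,v[2]),bx),r,u=1); cv2.drawContours(im,cv2.findContours(g,0,2)[0],-1,(0,0,255),1); cv2.imwrite(save,im)
    return v
E
python3 - <<'E'
from fitw import *
v=wfit("case_large",box((-.065,-.033,0),(.065,.033,.05)),(.4684,.3877,.33),0,save="pics/wL.png")
go([v[0],v[1],.008],Rtool(v[2]))
E
```

```text
clock: 2.77
eef_pos: [0.4688, 0.3873, 0.1598]
tool_rot: [-0.258, 1.555, 0.255]
wrist_force: [-0.5, -0.2, -0.9]
grip_width: 0.0922
case_large 0.92 17910 fit [0.4705 0.3867 0.3296] 0.012
shift [0.7623, -0.0124, 0.0101] turn [0.0003, 0.0004, 0.0009] nrows>= 3.7
```

View pics/wL.png

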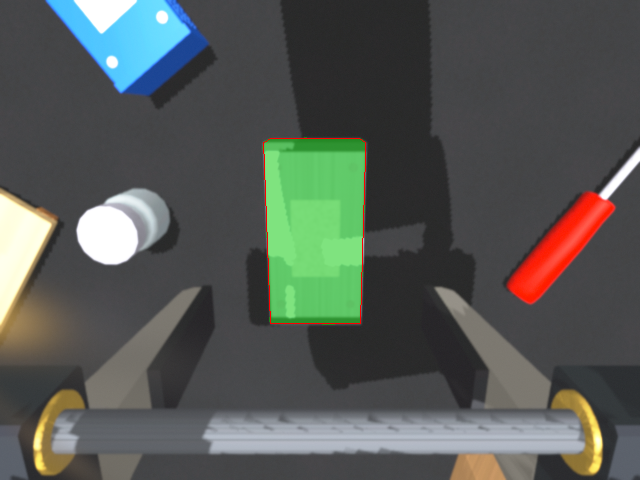

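The fitted outline (red) matches the large case at (315,235), and the fingers straddle it. I descend and grip.

```bash
python3 -m pendant '[[[0.15,-0.012,0.01,0,0,0],[0.35,-0.012,0.01,0,0,0],[0.55,-0.012,0.01,0,0,0],[0.7,-0.012,0.01,0,0,0],[0.76,-0.012,0.01,0,0,0],[0.76,-0.012,0.01,0,0,0]]]'; python3 -m pendant '[[[0,0,0,0,0,0],[0,0,0,0,0,0],[0,0,0,0,0,0],[0,0,0,0,0,0],[0,0,0,0,0,0],[0,0,0,0,0,0],[0,0,0,0,0,0],[0,0,0,0,0,0]]]' 1 30;  python3 - <<'E'
from h import *
s=sense();p=s["eef_pos"]
go([p[0],p[1],.12],Rtool(.33))
E
```

```text
clock: 3.37
eef_pos: [0.4669, 0.3864, 0.0055]
tool_rot: [-0.263, 1.56, 0.258]
wrist_force: [-0.2, 0.1, -0.1]
grip_width: 0.0922
clock: 4.03
eef_pos: [0.4688, 0.3867, 0.0078]
tool_rot: [-0.263, 1.557, 0.258]
wrist_force: [-0.8, -1.9, 6.5]
grip_width: 0.0659
shift [-0.5609, -0.0015, -0.0012] turn [0.001, -0.0014, 0.0017] nrows>= 2.7
```

```bash
python3 -m pendant '[[[-0.04,0,0,0,0,0],[-0.15,0,0,0,0,0],[-0.32,0,0,0,0,0],[-0.48,0,0,0,0,0],[-0.56,0,0,0,0,0],[-0.56,0,0,0,0,0]]]';  python3 - <<'E'
from h import *
s=sense();y=-.267
t=np.array([.5932-.0016*np.cos(y),.1315-.0016*np.sin(y),.10])
for f in(.5,1): go(np.array(s["eef_pos"])*(1-f)+t*f,Rtool(.33*(1-f)+y*f))
E
```

```text
clock: 4.53
eef_pos: [0.4717, 0.3889, 0.1254]
tool_rot: [-0.259, 1.548, 0.26]
wrist_force: [1.2, -0.3, -3.4]
grip_width: 0.066
shift [0.0645, -0.705, 0.0742] turn [0.191, 0.0045, -0.0003] nrows>= 3.4
shift [0.129, -1.41, 0.1483] turn [0.381, 0.0045, -0.001] nrows>= 6.8
```

```bash
python3 -m pendant '[[[0.01,-0.07,0.01,0.02,0,0],[0.03,-0.2,0.02,0.05,0,0],[0.05,-0.38,0.04,0.1,0,0],[0.06,-0.56,0.06,0.15,0,0],[0.065,-0.705,0.074,0.19,0,0],[0.065,-0.705,0.074,0.19,0,0]]]';  python3 - <<'E'
from h import *
y=-.267
go(np.array([.5932-.0016*np.cos(y),.1315-.0016*np.sin(y),.10]),Rtool(y))
E
```

```text
clock: 5.03
eef_pos: [0.5324, 0.2545, 0.1099]
tool_rot: [-0.021, 1.567, 0.018]
wrist_force: [1.0, 0.7, -3.5]
grip_width: 0.0659
shift [0.052, -0.6197, 0.2808] turn [0.1855, 0.0026, 0.0008] nrows>= 3.3
```

```bash
python3 -m pendant '[[[0.01,-0.07,0.03,0.02,0,0],[0.02,-0.2,0.09,0.06,0,0],[0.03,-0.36,0.16,0.11,0,0],[0.045,-0.52,0.23,0.15,0,0],[0.052,-0.62,0.28,0.185,0,0],[0.052,-0.62,0.28,0.185,0,0],[0.052,-0.62,0.28,0.185,0,0],[0.052,-0.62,0.28,0.185,0,0]]]';  python3 - <<'E'
from h import *
y=-.267
c=wristcam();cv2.imwrite("pics/wB.png",c["image"])
go(np.array([.5932-.0016*np.cos(y),.1315-.0016*np.sin(y),.025]),Rtool(y))
E
```

```text
clock: 5.7
eef_pos: [0.5901, 0.1321, 0.0984]
tool_rot: [0.208, 1.56, -0.21]
wrist_force: [-0.1, 0.4, -3.6]
grip_width: 0.0662
shift [0.369, -0.0007, 0.007] turn [0.0012, 0.0011, 0.0006] nrows>= 1.8
```

View pics/wB.png

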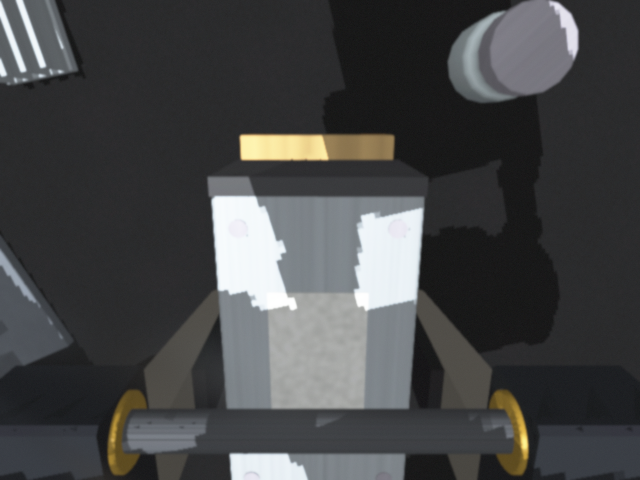

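The board's near edge shows square behind the case at row 134, cols 240–394, centred on the case. I check that edge against the model.

Run:
```python
from h import *
c=wristcam()
print(np.round(proj(c,tf(pose(.5932,.1315,0,-.267),np.array([[-.075,.045,.015],[-.075,-.045,.015]]))),1))
def bp(u,v,z):
    d=np.array([(u-c["cx"])/c["fx"],(v-c["cy"])/c["fy"],1])@np.array(c["R"]); o=-np.array(c["R"]).T@c["t"]; return o+d*(z-o[2])/d[2]
R,t=pose(.5932,.1315,0,-.267)
for u in(240,394): print(np.round((bp(u,134,.015)-t)@R,4))
```

```text
[[393.7 131.4]
 [238.7 131. ]]
[-0.0733 -0.0444  0.015 ]
[-0.0735  0.0453  0.015 ]
```

```bash
python3 -m pendant '[[[0.06,0,0.012,0,0,0],[0.16,0,0.012,0,0,0],[0.26,0,0.012,0,0,0],[0.33,0,0.012,0,0,0],[0.355,0,0.012,0,0,0],[0.362,0,0.012,0,0,0],[0.366,0,0.012,0,0,0],[0.366,0,0.012,0,0,0]]]'
```

```text
clock: 6.47
eef_pos: [0.5938, 0.1322, 0.0269]
tool_rot: [0.207, 1.557, -0.208]
wrist_force: [-0.2, -1.1, -2.6]
grip_width: 0.0662
```

```bash
python3 -m pendant '[[[0.005,0,0,0,0,0],[0.01,0,0,0,0,0],[0.01,0,0,0,0,0],[0.01,0,0,0,0,0]]]'
```

```text
clock: 6.8
eef_pos: [0.5941, 0.1322, 0.0253]
tool_rot: [0.207, 1.556, -0.208]
wrist_force: [-0.7, 0.4, -3.4]
grip_width: 0.0658
```

```bash
python3 -m pendant '[[[0.005,0,0,0,0,0],[0.01,0,0,0,0,0],[0.014,0,0,0,0,0],[0.014,0,0,0,0,0]]]'
```

```text
clock: 7.13
eef_pos: [0.5944, 0.1321, 0.0231]
tool_rot: [0.207, 1.556, -0.208]
wrist_force: [-0.9, 0.0, 0.9]
grip_width: 0.0653
```

```bash
python3 -m pendant '[[[0,0,0,0,0,0],[0,0,0,0,0,0],[0,0,0,0,0,0],[0,0,0,0,0,0],[0,0,0,0,0,0],[-0.05,0,0,0,0,0],[-0.2,0,0,0,0,0],[-0.4,0,0,0,0,0],[-0.6,0,0,0,0,0],[-0.8,0,0,0,0,0],[-0.8,0,0,0,0,0]]]' -1;  python3 - <<'E'
from fitw import *
v=wfit("case_large",box((-.065,-.033,0),(.065,.033,.05)),(.594,.1315,-.267),.015)
b=wfit("board",box((-.075,-.045,.004),(.075,.045,.015)),(.594,.1315,-.267),0)
# medium cradle: case origin and frame
t=np.radians(30);o=np.array([.5417,-.116,.0478]);R,_=pose(0,0,0,.1388,t)
for h in (.12,): go(o+R[:,2]*h,Rtool(.1388,t))
E
```

```text
clock: 8.05
eef_pos: [0.5989, 0.1327, 0.1943]
tool_rot: [0.208, 1.539, -0.205]
wrist_force: [0.6, -0.0, 1.5]
grip_width: 0.0918
case_large 0.55 16095 fit [ 0.5955  0.1328 -0.2658] 0.008
board 0.85 4371 fit [ 0.5948  0.1309 -0.2637] 3.498
shift [0.1517, -1.383, -0.1979] turn [-0.2506, -0.3268, 0.068] nrows>= 6.7
```

Run:
```python
from h import *
t=np.radians(30);o=np.array([.5417,-.116,.0478]);R,_=pose(0,0,0,.1388,t)
go([.50,.02,.21],Rtool(0,t/2)); print(o+R[:,2]*.17)
```

```text
shift [-0.1405, -0.6637, -0.3001] turn [-0.1673, -0.1637, 0.0228] nrows>= 3.6
[ 0.45751747 -0.12776015  0.19502432]
```

```bash
python3 -m pendant '[[[-0.01,-0.07,-0.03,-0.02,-0.02,0],[-0.04,-0.22,-0.1,-0.05,-0.05,0.005],[-0.08,-0.38,-0.17,-0.1,-0.1,0.01],[-0.12,-0.54,-0.25,-0.14,-0.14,0.02],[-0.14,-0.664,-0.3,-0.167,-0.164,0.023],[-0.14,-0.664,-0.3,-0.167,-0.164,0.023]]]'
python3 - <<'E'
from h import *
t=np.radians(30);o=np.array([.5417,-.116,.0478]);R,_=pose(0,0,0,.1388,t)
go(o+R[:,2]*.17,Rtool(.1388,t))
E
```

```text
clock: 8.75
eef_pos: [0.4954, 0.0178, 0.2071]
tool_rot: [0.001, 1.312, -0.002]
wrist_force: [0.0, -0.7, -0.5]
grip_width: 0.0919
shift [0.0104, -0.7284, -0.1973] turn [-0.0831, -0.1684, 0.0344] nrows>= 3.6
```

```bash
python3 -m pendant '[[[0,-0.08,-0.02,-0.01,-0.02,0],[0,-0.22,-0.06,-0.03,-0.05,0.01],[0.005,-0.4,-0.11,-0.045,-0.09,0.02],[0.01,-0.58,-0.16,-0.065,-0.135,0.03],[0.01,-0.728,-0.197,-0.083,-0.168,0.034],[0.01,-0.728,-0.197,-0.083,-0.168,0.034],[0.01,-0.728,-0.197,-0.083,-0.168,0.034],[0.01,-0.728,-0.197,-0.083,-0.168,0.034]]]'
cat >> fitw.py <<'E'
def cfit(th,D,o0,yaw0,save):
    """case on ramp, tilt 30: fit origin (x,y), z, yaw, tilt held; head masked out via convex fit of mask"""
    t=np.radians(30); c=wristcam(); L=masks_of(th,"wrist"); p=proj(c,np.array([o0]))[0]
    L.sort(key=lambda d:np.hypot(*(np.array(np.nonzero(d["pixels"]))[::-1].mean(1)-p))); m=L[0]["pixels"]; r=np.array([0,0,640,480])
    bx=box((-D[0]/2,-D[1]/2,0),(D[0]/2,D[1]/2,D[2])); R0=pose(0,0,0,yaw0,t)[0]
    # in-plane shift a (up slope), b (lateral), yaw about own z
    def T(v): return R0@Ro.from_euler("z",v[2]).as_matrix(),np.array(o0)+R0@np.array([v[0],v[1],0])
    f=lambda v:np.abs(down(hull(c,tf(T(v),bx),r,u=2),r)-m).sum()/m.sum()
    v,e=nm(f,(0,0,0),(.006,.006,.06)); print(th,L[0]["score"],m.sum(),"shift",np.round(v,4),"origin",np.round(T(v)[1],4),"err",round(e,3))
    im=c["image"].copy(); im[m]=im[m]//2+np.array([0,100,0],np.uint8)
    for k,col in((v,(0,0,255)),(np.zeros(3),(0,255,255))):
        g=hull(c,tf(T(k),bx),r,u=1); cv2.drawContours(im,cv2.findContours(g,0,2)[0],-1,col,1)
    cv2.imwrite(save,im); return T(v)
E
python3 - <<'E'
from fitw import *
R,o=cfit("case_medium",(.11,.058,.046),[.5417,-.116,.0478],.1388,"pics/wM.png")
E
```

```text
clock: 9.42
eef_pos: [0.4568, -0.1277, 0.1935]
tool_rot: [-0.068, 1.049, 0.124]
wrist_force: [0.6, 0.2, -0.2]
grip_width: 0.0919
case_medium 0.7 12353 shift [ 0.0028 -0.0006  0.0181] origin [ 0.5442 -0.1162  0.0492] err 0.017
```

View pics/wM.png

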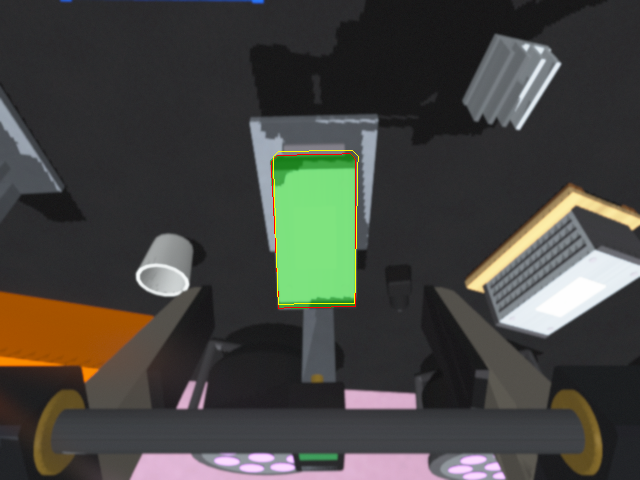

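The medium case is fully visible at (316,228) and the fit is tight. The head lies up-slope at (320,440), beyond the path. I move in along the ramp normal.

Run:
```python
from h import *
t=np.radians(30);o=np.array([.5442,-.1162,.0492]);R=pose(0,0,0,.1388,t)[0]@Ro.from_euler("z",.018).as_matrix()
x=-R[:,2];y=R[:,1];Rt=np.c_[x,y,np.cross(x,y)]
go(o+R[:,2]*.006,Rt)
```

```text
shift [0.8167, -0.0097, 0.0158] turn [-0.0117, -0.0013, -0.001] nrows>= 3.9
```

```bash
python3 -m pendant '[[[0.08,-0.01,0.015,-0.012,0,0],[0.22,-0.01,0.015,-0.012,0,0],[0.38,-0.01,0.015,-0.012,0,0],[0.52,-0.01,0.015,-0.012,0,0],[0.65,-0.01,0.015,-0.012,0,0],[0.75,-0.01,0.015,-0.012,0,0],[0.8,-0.01,0.015,-0.012,0,0],[0.81,-0.01,0.015,-0.012,0,0],[0.812,-0.01,0.015,-0.012,0,0],[0.812,-0.01,0.015,-0.012,0,0]]]'
python3 - <<'E'
from h import *
t=np.radians(30);o=np.array([.5442,-.1162,.0492]);R=pose(0,0,0,.1388,t)[0]@Ro.from_euler("z",.018).as_matrix()
x=-R[:,2];y=R[:,1];Rt=np.c_[x,y,np.cross(x,y)]
go(o+R[:,2]*.006,Rt)
c=wristcam();cv2.imwrite("pics/wM2.png",c["image"])
E
```

```text
clock: 10.35
eef_pos: [0.5411, -0.1159, 0.0556]
tool_rot: [-0.09, 1.046, 0.138]
wrist_force: [-0.1, -0.8, 0.9]
grip_width: 0.092
shift [0.0052, -0.0037, -0.0032] turn [0.0014, -0.0011, -0.0015] nrows>= 0.0
```

View pics/wM2.png

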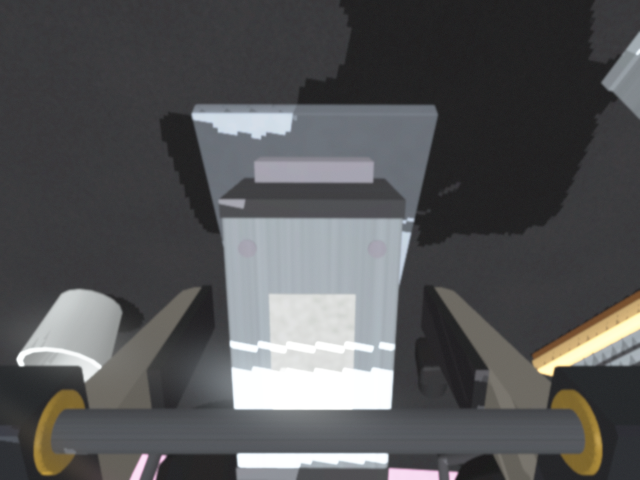

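The case at (312,310) sits centred between the fingers. The lip shows at (314,170). I close, then draw out square to the ramp.

```bash
python3 -m pendant '[[[0,0,0,0,0,0],[0,0,0,0,0,0],[0,0,0,0,0,0],[0,0,0,0,0,0],[0,0,0,0,0,0],[0,0,0,0,0,0],[0,0,0,0,0,0],[0,0,0,0,0,0]]]' 1 35
```

```text
clock: 11.07
eef_pos: [0.5413, -0.1168, 0.0563]
tool_rot: [-0.091, 1.045, 0.137]
wrist_force: [-4.2, -1.7, 5.8]
grip_width: 0.0579
```

```bash
python3 -m pendant '[[[-0.02,0,0,0,0,0],[-0.06,0,0,0,0,0],[-0.14,0,0,0,0,0],[-0.26,0,0,0,0,0],[-0.4,0,0,0,0,0],[-0.55,0,0,0,0,0],[-0.7,0,0,0,0,0],[-0.8,0,0,0,0,0],[-0.8,0,0,0,0,0],[-0.8,0,0,0,0,0]]]'
python3 - <<'E'
from h import *
go([.50,0,.24],Rtool(-.06,np.radians(15)))
E
```

```text
clock: 11.9
eef_pos: [0.462, -0.1282, 0.195]
tool_rot: [-0.091, 1.045, 0.136]
wrist_force: [-0.0, 0.0, -4.3]
grip_width: 0.058
shift [-0.057, 0.6014, 0.3646] turn [0.1299, 0.1663, -0.0465] nrows>= 3.4
```

```bash
python3 -m pendant '[[[-0.01,0.06,0.02,0.01,0.01,0],[-0.02,0.18,0.06,0.03,0.04,-0.01],[-0.04,0.33,0.15,0.06,0.08,-0.02],[-0.05,0.48,0.26,0.1,0.13,-0.035],[-0.057,0.6,0.365,0.13,0.166,-0.046],[-0.057,0.6,0.365,0.13,0.166,-0.046]]]'
python3 - <<'E'
from h import *
y=-.2658
o=np.array([.5955,.1328,.065]);go(o+[.001*np.cos(y),.001*np.sin(y),.05],Rtool(y))
E
```

```text
clock: 12.4
eef_pos: [0.5003, 0.0022, 0.2381]
tool_rot: [0.041, 1.314, -0.051]
wrist_force: [1.1, 0.2, -3.1]
grip_width: 0.0577
shift [0.7077, 0.6791, 0.2696] turn [0.1297, 0.1627, -0.0174] nrows>= 4.9
```

```bash
python3 -m pendant '[[[0.05,0.06,0.03,0.02,0.03,0],[0.15,0.2,0.07,0.05,0.06,-0.005],[0.28,0.36,0.13,0.07,0.09,-0.01],[0.42,0.5,0.18,0.1,0.12,-0.015],[0.57,0.62,0.23,0.12,0.15,-0.017],[0.66,0.67,0.26,0.13,0.163,-0.017],[0.66,0.68,0.27,0.13,0.163,-0.017],[0.66,0.68,0.27,0.13,0.163,-0.017],[0.66,0.68,0.27,0.13,0.163,-0.017]]]'
python3 - <<'E'
from h import *
y=-.2658
o=np.array([.5955,.1328,.065]);go(o+[.001*np.cos(y),.001*np.sin(y),.011],Rtool(y))
c=wristcam();cv2.imwrite("pics/wM3.png",c["image"])
k=tf((pose(.5955,.1328,.015,y)),np.array([[-.065,.033,.05],[-.065,-.033,.05]]));print(np.round(proj(c,k),1))
R0=Ro.from_rotvec(sense()["tool_rot"]).as_matrix();p=sense()["eef_pos"]
k=np.array([[.0076-.046,s*.029,-.055-.001] for s in(1,-1)]+[[.0076,s*.029,-.056] for s in(1,-1)])@R0.T+p;print(np.round(proj(c,k),1))
E
```

```text
clock: 13.15
eef_pos: [0.5936, 0.1328, 0.1238]
tool_rot: [0.209, 1.562, -0.208]
wrist_force: [0.0, 0.3, -1.4]
grip_width: 0.0577
shift [0.239, 0.0027, 0.0145] turn [0.0002, -0.0008, -0.0002] nrows>= 1.1
[[379.3 150.7]
 [255.  150.6]]
[[407.1 202.6]
 [222.3 202.4]
 [384.8 180.2]
 [246.  180. ]]
```

View pics/wM3.png

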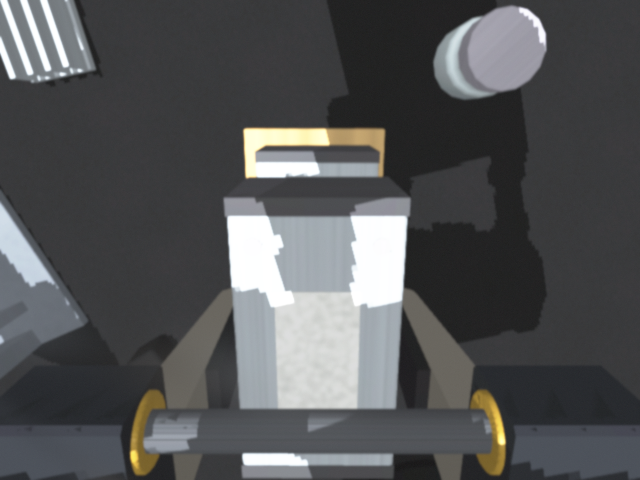

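The large case's near edge is at cols 256–379, as the model predicted. The held medium case is square over it. I lower it.

```bash
python3 -m pendant '[[[0.04,0,0.005,0,0,0],[0.1,0.002,0.01,0,0,0],[0.16,0.002,0.018,0,0,0],[0.2,0.002,0.018,0,0,0],[0.22,0.002,0.018,0,0,0],[0.23,0.002,0.018,0,0,0],[0.236,0.002,0.018,0,0,0],[0.236,0.002,0.018,0,0,0]]]'; python3 -m pendant '[[[0.004,0,0,0,0,0],[0.008,0,0,0,0,0],[0.008,0,0,0,0,0],[0.008,0,0,0,0,0]]]'
```

```text
clock: 13.87
eef_pos: [0.5977, 0.1319, 0.0777]
tool_rot: [0.209, 1.56, -0.208]
wrist_force: [-0.8, 0.7, -3.3]
grip_width: 0.0578
clock: 14.2
eef_pos: [0.5978, 0.132, 0.0764]
tool_rot: [0.209, 1.56, -0.208]
wrist_force: [0.9, -0.7, -3.6]
grip_width: 0.0575
```

```bash
python3 -m pendant '[[[0.005,0,0,0,0,0],[0.01,0,0,0,0,0],[0.014,0,0,0,0,0],[0.014,0,0,0,0,0]]]'
```

```text
clock: 14.53
eef_pos: [0.5976, 0.1319, 0.0733]
tool_rot: [0.209, 1.56, -0.208]
wrist_force: [-0.2, -0.1, -3.6]
grip_width: 0.0578
```

```bash
python3 -m pendant '[[[0.004,0,0,0,0,0],[0.008,0,0,0,0,0],[0.008,0,0,0,0,0]]]'
```

```text
clock: 14.78
eef_pos: [0.5978, 0.132, 0.0724]
tool_rot: [0.209, 1.56, -0.208]
wrist_force: [-1.9, 0.6, 4.1]
grip_width: 0.058
```

```bash
python3 -m pendant '[[[0,0,0,0,0,0],[0,0,0,0,0,0],[0,0,0,0,0,0],[0,0,0,0,0,0],[0,0,0,0,0,0],[-0.05,0,0,0,0,0],[-0.2,0,0,0,0,0],[-0.4,0,0,0,0,0],[-0.6,0,0,0,0,0],[-0.75,0,0,0,0,0],[-0.75,0,0,0,0,0]]]' -1;  python3 - <<'E'
from fitw import *
v=wfit("case_medium",box((-.055,-.029,0),(.055,.029,.046)),(.5965,.1323,-.266),.065,save="pics/wM4.png")
t=np.radians(30)
go([.47,-.06,.27],Rtool(-.0,t/2)); o=np.array([.4971,-.4082,.0434]);R,_=pose(0,0,0,.1955,t); print(o+R[:,2]*.17)
E
```

```text
clock: 15.7
eef_pos: [0.6019, 0.132, 0.2322]
tool_rot: [0.211, 1.545, -0.206]
wrist_force: [0.4, 0.1, 0.4]
grip_width: 0.0916
case_medium 0.64 12710 fit [ 0.5962  0.1334 -0.2653] 0.012
shift [-0.2294, -1.0946, -0.3679] turn [-0.1684, -0.1623, 0.0214] nrows>= 5.6
[ 0.41371919 -0.42471185  0.19062432]
```

View pics/wM4.png

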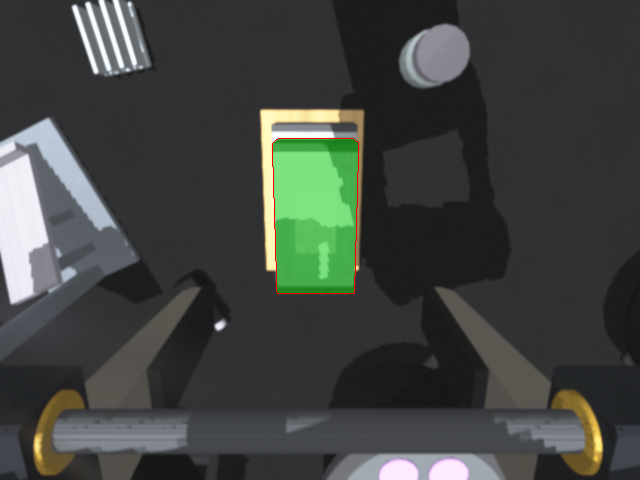

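The medium case lies centred and square on the large one; the fit at (316,215) agrees to about 1 mm. Now the small case.

```bash
python3 -m pendant '[[[-0.03,-0.08,-0.03,-0.02,-0.02,0],[-0.07,-0.24,-0.1,-0.05,-0.05,0.005],[-0.12,-0.42,-0.17,-0.08,-0.08,0.01],[-0.16,-0.6,-0.24,-0.11,-0.11,0.015],[-0.2,-0.78,-0.32,-0.14,-0.14,0.02],[-0.22,-0.96,-0.37,-0.168,-0.162,0.021],[-0.22,-0.96,-0.37,-0.168,-0.162,0.021]]]'
python3 - <<'E'
from h import *
t=np.radians(30);o=np.array([.4971,-.4082,.0434]);R,_=pose(0,0,0,.1955,t)
e=np.array(sense()["eef_pos"]);g=o+R[:,2]*.17
go((e+g)/2,Rtool(.1,np.radians(23)));go(g,Rtool(.1955,t))
E
```

```text
clock: 16.38
eef_pos: [0.473, -0.0386, 0.2667]
tool_rot: [0.001, 1.311, -0.007]
wrist_force: [0.3, -0.7, 0.5]
grip_width: 0.0916
shift [0.1498, -0.9656, -0.1873] turn [-0.0632, -0.09, 0.0236] nrows>= 4.8
shift [0.2996, -1.9313, -0.3746] turn [-0.1181, -0.1674, 0.0508] nrows>= 9.5
```

```bash
python3 -m pendant '[[[0.01,-0.08,-0.02,-0.01,-0.01,0],[0.03,-0.24,-0.05,-0.02,-0.02,0.005],[0.06,-0.42,-0.08,-0.03,-0.04,0.01],[0.1,-0.6,-0.12,-0.04,-0.06,0.015],[0.12,-0.78,-0.15,-0.05,-0.08,0.02],[0.15,-0.966,-0.187,-0.063,-0.09,0.024],[0.15,-0.966,-0.187,-0.063,-0.09,0.024]]]'
python3 - <<'E'
from h import *
t=np.radians(30);o=np.array([.4971,-.4082,.0434]);R,_=pose(0,0,0,.1955,t)
go(o+R[:,2]*.17,Rtool(.1955,t))
E
```

```text
clock: 16.97
eef_pos: [0.4407, -0.2363, 0.225]
tool_rot: [-0.051, 1.172, 0.084]
wrist_force: [0.1, 1.5, -0.4]
grip_width: 0.0917
shift [0.0696, -0.9262, -0.269] turn [-0.06, -0.0797, 0.027] nrows>= 4.6
```

```bash
python3 -m pendant '[[[0.01,-0.08,-0.02,-0.01,-0.01,0],[0.02,-0.24,-0.07,-0.02,-0.02,0.005],[0.03,-0.42,-0.12,-0.03,-0.04,0.01],[0.04,-0.6,-0.17,-0.04,-0.06,0.015],[0.06,-0.78,-0.22,-0.05,-0.07,0.02],[0.07,-0.926,-0.269,-0.06,-0.08,0.027],[0.07,-0.926,-0.269,-0.06,-0.08,0.027],[0.07,-0.926,-0.269,-0.06,-0.08,0.027],[0.07,-0.926,-0.269,-0.06,-0.08,0.027]]]'
python3 - <<'E'
from fitw import *
R,o=cfit("case_small",(.09,.05,.042),[.4971,-.4082,.0434],.1955,"pics/wS.png")
x=-R[:,2];y=R[:,1];go(o+R[:,2]*.006,np.c_[x,y,np.cross(x,y)])
E
```

```text
clock: 17.72
eef_pos: [0.4669, -0.4017, 0.221]
tool_rot: [-0.058, 1.103, 0.137]
wrist_force: [-0.8, 1.1, 0.7]
grip_width: 0.0917
case_small 0.86 9494 shift [0.0015 0.0001 0.0071] origin [ 0.4984 -0.4078  0.0442] err 0.017
shift [0.8284, -0.0721, -0.2645] turn [-0.042, -0.035, 0.0055] nrows>= 4.2
```

View pics/wS.png

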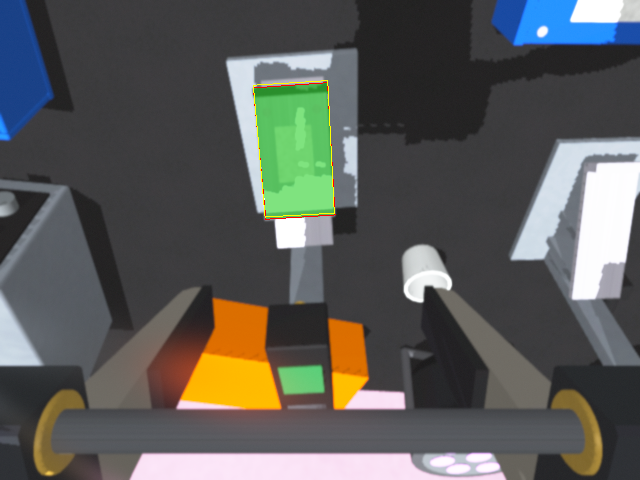

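The small case is found at (297,150). The arm stopped short, with the head at (300,350) between the open fingers. I check the joints before going on.

Run:
```python
from h import *
s=sense();print(np.round(s["qpos"],3),np.round(s["qd"],3))
t=np.radians(30);o=np.array([.4984,-.4078,.0442]);R=pose(0,0,0,.1955,t)[0]@Ro.from_euler("z",.0071).as_matrix()
x=-R[:,2];y=R[:,1];Rt=np.c_[x,y,np.cross(x,y)]
for h in(.17,.14,.006): go(o+R[:,2]*h,Rt)
R0=Ro.from_rotvec(s["tool_rot"]).as_matrix()
T,tt=pose(.5081,-.4049,0,.1955); print(np.round((tf((T,tt),box((.002,-.017,.185),(.08,.017,.215)))-s["eef_pos"])@R0,3).tolist())
```

```text
[-1.148  0.08   1.738  0.482  1.24  -2.994] [-0.001 -0.015  0.006  0.003 -0.    -0.002]
shift [0.0096, -0.0805, -0.3091] turn [-0.042, -0.035, 0.0055] nrows>= 1.5
shift [0.1593, -0.0789, -0.3009] turn [-0.042, -0.035, 0.0055] nrows>= 1.7
shift [0.8283, -0.0719, -0.2643] turn [-0.042, -0.035, 0.0055] nrows>= 4.2
[[0.052, -0.027, 0.023], [0.025, -0.026, 0.036], [0.051, 0.007, 0.021], [0.025, 0.008, 0.034], [0.087, -0.022, 0.092], [0.06, -0.022, 0.106], [0.087, 0.011, 0.09], [0.06, 0.012, 0.104]]
```

Joint 6 is at its −3 rad limit, so I take the half-turned grasp. Retreat first, then turn about the tool axis away from the limit.

```bash
python3 -m pendant '[[[-0.04,-0.02,-0.1,0,0,0],[-0.09,-0.05,-0.22,0.03,0,0],[-0.09,-0.08,-0.309,0.09,0,0],[-0.09,-0.08,-0.309,0.16,0,0],[-0.09,-0.08,-0.309,0.24,0,0],[-0.09,-0.08,-0.309,0.32,0,0],[-0.09,-0.08,-0.309,0.4,0,0],[-0.09,-0.08,-0.309,0.48,0,0],[-0.09,-0.08,-0.309,0.56,0,0],[-0.09,-0.08,-0.309,0.64,0,0],[-0.09,-0.08,-0.309,0.72,0,0],[-0.09,-0.08,-0.309,0.8,0,0],[-0.09,-0.08,-0.309,0.88,0,0],[-0.09,-0.08,-0.309,0.95,0,0],[-0.09,-0.08,-0.309,0.95,0,0]]]'
cat >> h.py <<'E'
def small(h):
    t=np.radians(30);o=np.array([.4984,-.4078,.0442]);R=pose(0,0,0,.1955,t)[0]@Ro.from_euler("z",.0071).as_matrix()
    x=-R[:,2];y=-R[:,1];go(o+R[:,2]*h,np.c_[x,y,np.cross(x,y)])
E
python3 - <<'E'
from h import *
print(np.round(sense()["qpos"],3)); small(.17)
E
```

```text
clock: 19.07
eef_pos: [0.4054, -0.4252, 0.2094]
tool_rot: [1.269, 0.975, -0.703]
wrist_force: [0.3, -0.7, -1.4]
grip_width: 0.092
[-1.276  0.055  1.79   0.487  1.275 -1.625]
shift [0.1021, 0.0023, 0.0044] turn [1.0057, 0.0313, 0.0247] nrows>= 12.7
```

```bash
python3 -m pendant '[[[0,0,0,0.06,0,0],[0,0,0,0.14,0,0],[0,0,0,0.22,0,0],[0,0,0,0.3,0,0],[0,0,0,0.38,0.01,0.01],[0,0,0,0.46,0.01,0.01],[0,0,0,0.54,0.02,0.01],[0,0,0,0.62,0.02,0.01],[0,0,0,0.7,0.02,0.02],[0,0,0,0.78,0.025,0.02],[0,0,0,0.86,0.03,0.02],[0.05,0,0,0.94,0.031,0.025],[0.1,0,0,1,0.031,0.025],[0.1,0.002,0.004,1,0.031,0.025],[0.1,0.002,0.004,1,0.031,0.025]]]'
python3 - <<'E'
from h import *
print(np.round(sense()["qpos"],3)); small(.17);small(.006)
c=wristcam();im=c["image"].copy()
t=np.radians(30);R=pose(0,0,0,.1955,t)[0]@Ro.from_euler("z",.0071).as_matrix()
g=hull(c,tf((R,np.array([.4984,-.4078,.0442])),box((-.045,-.025,0),(.045,.025,.042))),np.array([0,0,640,480]),u=1)
cv2.drawContours(im,cv2.findContours(g,0,2)[0],-1,(0,0,255),1);cv2.imwrite("pics/wS2.png",im)
E
```

```text
clock: 20.32
eef_pos: [0.4144, -0.4237, 0.1916]
tool_rot: [2.611, 0.273, -1.506]
wrist_force: [0.2, -0.7, 0.5]
grip_width: 0.0916
[-1.289  0.083  1.814  0.553  1.247 -0.116]
shift [0.0022, 0.0039, -0.0017] turn [0.0088, 0.0003, 0.0004] nrows>= 0.1
shift [0.8222, 0.0044, -0.0021] turn [0.0088, 0.0003, 0.0004] nrows>= 3.9
```

View pics/wS2.png

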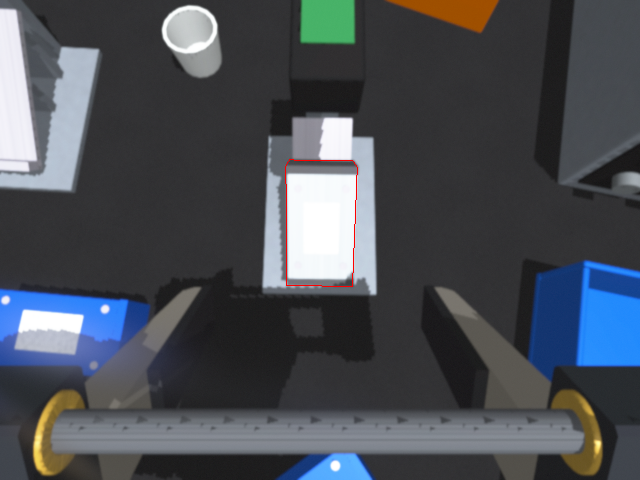

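The model outline sits right on the small case at (321,222). The head at (327,55) stays uphill of the path. I go in.

```bash
python3 -m pendant '[[[0.08,0.004,-0.002,0.009,0,0],[0.22,0.004,-0.002,0.009,0,0],[0.38,0.004,-0.002,0.009,0,0],[0.52,0.004,-0.002,0.009,0,0],[0.65,0.004,-0.002,0.009,0,0],[0.75,0.004,-0.002,0.009,0,0],[0.8,0.004,-0.002,0.009,0,0],[0.82,0.004,-0.002,0.009,0,0],[0.82,0.004,-0.002,0.009,0,0],[0.82,0.004,-0.002,0.009,0,0]]]'
python3 -c "
from h import *
small(.006)"
```

```text
clock: 21.2
eef_pos: [0.4955, -0.4101, 0.0517]
tool_rot: [2.62, 0.26, -1.511]
wrist_force: [0.7, -0.1, -0.4]
grip_width: 0.0919
shift [0.0108, -0.0086, 0.0044] turn [0.0007, -0.0002, -0.0015] nrows>= 0.1
```

```bash
python3 -m pendant '[[[0,0,0,0,0,0],[0,0,0,0,0,0],[0,0,0,0,0,0],[0,0,0,0,0,0],[0,0,0,0,0,0],[0,0,0,0,0,0],[0,0,0,0,0,0],[0,0,0,0,0,0],[0,0,0,0,0,0]]]' 1 35
python3 -c "
from h import *
small(.006)"
```

```text
clock: 21.95
eef_pos: [0.4954, -0.4101, 0.0518]
tool_rot: [2.62, 0.26, -1.511]
wrist_force: [-1.2, 0.5, 0.9]
grip_width: 0.0497
shift [0.0112, -0.0086, 0.0041] turn [0.0008, -0.0001, -0.0014] nrows>= 0.1
```

```bash
python3 -m pendant '[[[-0.02,0,0,0,0,0],[-0.06,0,0,0,0,0],[-0.14,0,0,0,0,0],[-0.26,0,0,0,0,0],[-0.4,0,0,0,0,0],[-0.55,0,0,0,0,0],[-0.7,0,0,0,0,0],[-0.82,0,0,0,0,0],[-0.82,0,0,0,0,0],[-0.82,0,0,0,0,0]]]'
cat >> h.py <<'E'
def flip(R): return R@np.diag([1,-1,-1])
E
python3 - <<'E'
from h import *
go([.41,-.24,.26],flip(Rtool(.1,np.radians(20))))
E
```

```text
clock: 22.78
eef_pos: [0.4145, -0.4267, 0.1948]
tool_rot: [2.619, 0.256, -1.511]
wrist_force: [0.4, -0.4, -2.6]
grip_width: 0.0498
shift [-0.2076, -0.9161, -0.309] turn [0.0604, -0.1112, 0.0219] nrows>= 4.7
```

```bash
python3 -m pendant '[[[-0.03,-0.07,-0.02,0,-0.01,0],[-0.07,-0.22,-0.06,0.01,-0.03,0.005],[-0.11,-0.4,-0.12,0.02,-0.05,0.01],[-0.15,-0.58,-0.18,0.04,-0.07,0.015],[-0.18,-0.76,-0.24,0.05,-0.09,0.02],[-0.208,-0.916,-0.309,0.06,-0.111,0.022],[-0.208,-0.916,-0.309,0.06,-0.111,0.022]]]'
python3 - <<'E'
from h import *
go([.455,-.06,.26],flip(Rtool(-.04,np.radians(12))))
E
```

```text
clock: 23.37
eef_pos: [0.4115, -0.2347, 0.261]
tool_rot: [2.522, 0.135, -1.764]
wrist_force: [1.4, -0.9, -2.1]
grip_width: 0.0501
shift [0.1109, -0.8451, -0.2889] turn [0.09, -0.0895, 0.026] nrows>= 4.3
```

```bash
python3 -m pendant '[[[0.01,-0.07,-0.02,0.01,-0.01,0],[0.03,-0.22,-0.07,0.02,-0.03,0.005],[0.05,-0.4,-0.13,0.04,-0.05,0.01],[0.08,-0.58,-0.19,0.06,-0.07,0.015],[0.1,-0.74,-0.25,0.08,-0.085,0.02],[0.11,-0.845,-0.289,0.09,-0.09,0.026],[0.11,-0.845,-0.289,0.09,-0.09,0.026]]]'
python3 - <<'E'
from h import *
for p in ([.5,.05,.22],[.5965,.1335,.17]): go(p,flip(Rtool(-.2653)))
E
```

```text
clock: 23.95
eef_pos: [0.4552, -0.0553, 0.258]
tool_rot: [-2.419, 0.037, 1.967]
wrist_force: [0.2, 0.7, -1.4]
grip_width: 0.0503
shift [0.2297, -0.5328, -0.1629] turn [0.147, -0.1299, 0.0173] nrows>= 2.9
shift [0.5714, -0.9653, -0.5702] turn [0.147, -0.1299, 0.0173] nrows>= 6.0
```

```bash
python3 -m pendant '[[[0.03,-0.07,-0.04,0.02,-0.02,0],[0.1,-0.2,-0.12,0.04,-0.04,0.005],[0.18,-0.35,-0.2,0.07,-0.07,0.01],[0.28,-0.52,-0.3,0.1,-0.1,0.015],[0.38,-0.68,-0.4,0.12,-0.12,0.017],[0.48,-0.83,-0.49,0.147,-0.13,0.017],[0.55,-0.94,-0.55,0.147,-0.13,0.017],[0.571,-0.965,-0.57,0.147,-0.13,0.017],[0.571,-0.965,-0.57,0.147,-0.13,0.017],[0.571,-0.965,-0.57,0.147,-0.13,0.017]]]'
python3 - <<'E'
from h import *
y=-.2653
# TCP such that case centre (0.8 mm along tool z = -case x) is over medium centre
go([.5962+.0008*np.cos(y),.1334+.0008*np.sin(y),.111+.011],flip(Rtool(y)))
c=wristcam();cv2.imwrite("pics/wS3.png",c["image"])
s=sense();R0=Ro.from_rotvec(s["tool_rot"]).as_matrix();p=s["eef_pos"]
k=tf(pose(.5962,.1334,.065,y),np.array([[.055,a,.046] for a in(.029,-.029)]));print("medium far edge",np.round(proj(c,k),1).tolist())
k=np.array([[b,a,-.045+.0008] for b in(.0082,.0082-.042) for a in(.025,-.025)])@R0.T+p;print("small",np.round(proj(c,k),1).tolist())
E
```

```text
clock: 24.78
eef_pos: [0.5957, 0.1325, 0.1686]
tool_rot: [-2.077, 0.278, 2.083]
wrist_force: [-0.7, -0.6, -1.1]
grip_width: 0.0497
shift [0.2329, -0.0052, -0.006] turn [0.0003, 0.0018, -0.0005] nrows>= 1.1
medium far edge [[262.3, 162.4], [371.4, 162.5]]
small [[378.7, 201.6], [261.1, 201.4], [396.3, 227.3], [244.9, 227.1]]
```

View pics/wS3.png

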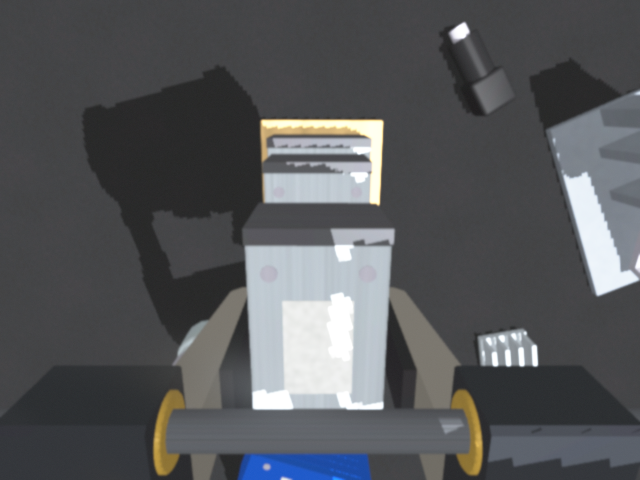

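The small case is at rows 204–243 and cols 243–393, square over the medium case whose far edge is at about row 160. Offsets from the model are 1–2 mm in the same sense for both. I lower it.

```bash
python3 -m pendant '[[[0.04,-0.002,-0.002,0,0,0],[0.1,-0.005,-0.006,0,0,0],[0.15,-0.005,-0.006,0,0,0],[0.19,-0.005,-0.006,0,0,0],[0.215,-0.005,-0.006,0,0,0],[0.228,-0.005,-0.006,0,0,0],[0.233,-0.005,-0.006,0,0,0],[0.233,-0.005,-0.006,0,0,0]]]'; python3 -m pendant '[[[0.004,0,0,0,0,0],[0.008,0,0,0,0,0],[0.008,0,0,0,0,0],[0.008,0,0,0,0,0]]]'
```

```text
clock: 25.5
eef_pos: [0.5974, 0.1328, 0.123]
tool_rot: [-2.078, 0.278, 2.081]
wrist_force: [0.5, -0.9, -2.4]
grip_width: 0.0499
clock: 25.83
eef_pos: [0.5975, 0.1329, 0.1216]
tool_rot: [-2.079, 0.278, 2.08]
wrist_force: [-0.2, -0.5, -2.6]
grip_width: 0.0498
```

```bash
python3 -m pendant '[[[0.004,0,0,0,0,0],[0.008,0,0,0,0,0],[0.01,0,0,0,0,0],[0.01,0,0,0,0,0]]]'
```

```text
clock: 26.17
eef_pos: [0.5974, 0.1328, 0.1195]
tool_rot: [-2.079, 0.278, 2.081]
wrist_force: [-0.1, 0.4, -1.4]
grip_width: 0.05
```

```bash
python3 -m pendant '[[[0.004,0,0,0,0,0],[0.006,0,0,0,0,0],[0.006,0,0,0,0,0]]]'
```

```text
clock: 26.42
eef_pos: [0.5976, 0.1328, 0.1191]
tool_rot: [-2.079, 0.278, 2.08]
wrist_force: [-3.1, -0.1, 3.8]
grip_width: 0.0502
```

```bash
python3 -m pendant '[[[0,0,0,0,0,0],[0,0,0,0,0,0],[0,0,0,0,0,0],[0,0,0,0,0,0],[0,0,0,0,0,0],[-0.05,0,0,0,0,0],[-0.2,0,0,0,0,0],[-0.4,0,0,0,0,0],[-0.6,0,0,0,0,0],[-0.75,0,0,0,0,0],[-0.75,0,0,0,0,0],[-0.75,0,0,0,0,0]]]' -1;  python3 - <<'E'
from fitw import *
v=wfit("case_small",box((-.045,-.025,0),(.045,.025,.042)),(.5966,.133,-.266),.111)
c=wristcam();cv2.imwrite("pics/end.png",cv2.resize(read_camera("scene")["image"][250:390,180:460],(800,400)))
E
```

```text
clock: 27.42
eef_pos: [0.5991, 0.1329, 0.2726]
tool_rot: [-2.085, 0.277, 2.074]
wrist_force: [0.5, 0.0, -1.2]
grip_width: 0.0918
case_small 0.96 9156 fit [ 0.5972  0.1338 -0.2706] 0.013
```

View pics/end.png

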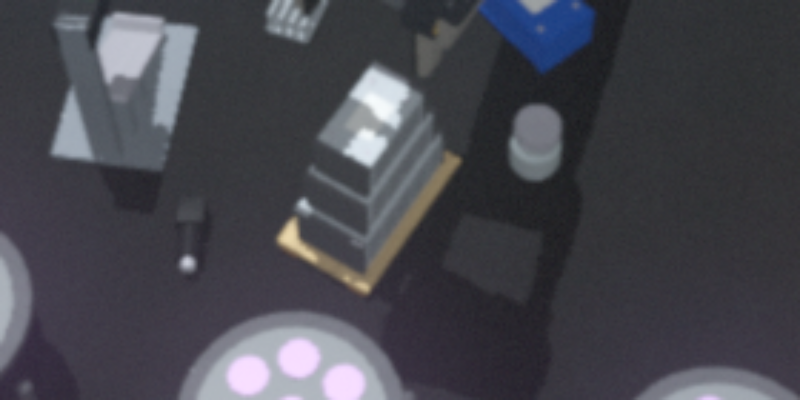

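The column stands square on the board at (360,180) in the crop, with the gripper clear above and the bystanders in place. I hand in.

```bash
python3 -c "
from plant import *
print(hand_in())"
```

```text
the job is handed in; nothing more can be done
None
```

I stacked all three cases on the board, large then medium then small, and handed the job in with the robot clock at about 27.5 s of the 72 s allowed. The hand-in gave no verdict.

**Positions:** these are the last wrist-camera fits, which carry about 2 mm of calibration error.

| Part | x (m) | y (m) | Long-side angle (rad) |
|---|---|---|---|
| Board | about 0.595 | about 0.131 | about −0.266 |
| Large case | 0.5955 | 0.1328 | −0.266 |
| Medium case | 0.5962 | 0.1334 | −0.265 |
| Small case | 0.5972 | 0.1338 | −0.271 |

- **Centring:** each case is within about 2 mm and 0.01 rad of what is below it, against limits of 10 mm and 0.10 rad.
- **Lowering:** each case touched down with about 4–8 N of change in wrist force. I opened the gripper only after contact.
- **Final picture:** the column stands flat and square, the gripper is clear above it, and the jar and plug beside it look undisturbed. I did not re-measure the bystanders' positions.

**Failed or disagreed:**
- **Small case approach:** my first approach ran joint 6 to its limit. I backed off and gripped the case with the tool turned half a turn instead.
- **Board re-check:** the wrist-camera fit of the board after placing the large case was useless (error 3.5) because the case hid it. The board position above comes from the overhead and scene cameras, shifted 1.6 mm to match its visible edge in the wrist view.

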